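# Ready the coffee mill and start it

### The arm

A 6-joint arm with a two-finger parallel gripper is mounted at the origin on the work surface. World frame = base frame: x ahead of the robot, y to its left, z up, the work surface at z = 0. Lengths are in m, angles in degrees, forces in N, time in s.
With the tool pointing down it reaches from about 0.275 to 0.825 m from the base axis. Payload 4.9 kg.
Tool frame: the origin (TCP) lies on the centre line of the jaws, within the pads' length; the fingertips stand 22 mm ahead of it and the grasp point (between the pads) lies 3 mm ahead of it; z points along the fingers, y is the line along which they close (so a half turn about z gives the same grasp; the last joint's range is limited). The gripper opens to 85 mm and grips with 20 to 120 N. Pads are 22 mm wide; open, the fingers measure 114 mm over their backs; the gripper's body (76 mm by 85 mm) begins 54 mm behind the grasp point. The pads swing forward as they close: fully open they stand 13 mm farther back than shut.
Start: joints at [-78.621, 18.69, -11.035, 60.275, 0, 82.311], TCP at [0.18, -0.52, 0.253] pointing down, gripper open.
Joint ranges: [-152.03, 152.03], [-55.5, 102.48], [-74.3, 77.21], [-110.64, 120.58], [-84.22, 78.4], [-180, 180]. Speed limits (degrees/s): [147.25, 147.25, 180, 180, 180, 180].

### API

Orientations are given as [roll, pitch, yaw] about the fixed x, y, z axes, in that order (R = Rz(yaw) Ry(pitch) Rx(roll)).
In Python, from station import arm gives the robot as it stands.
- The arm moves only by the tool apply_moves, never from a script. Its argument "motion" is a list of rows, each a list of 2 entries, a list of its own where there are three numbers: the shift along the world's x, y, z in cm, then the turn about the world's z in degrees. A call has 1 to 8 rows; each row is the pose to reach, as a shift and turn from the pose commanded when the call began; what a row does not reach only later rows make up. A row lasts 1/8 s, in which the tool goes at most 62.5 mm and 10.7 degrees, less where a joint would pass 70% of its speed; a pose out of reach is approached as far as the arm can. A call with a gripper value outside its range is refused whole. "jaw" is the finger opening in cm, from 0 to 8.54, set as the call begins (left out, the last holds). The fingers move at their own pace and stop on an object; "grip_force" is the grip in N (left out, the last holds). Time passes only in rows, so rows that repeat a pose let the fingers close. It gives the time, the measured TCP pose, the force, the opening and the grip force at its end, in the units of the state.
- arm.state(): the state, without advancing time (a new reading comes with each control period).
- arm.snapshot(name): name is "scene" or "top"; returns a dict with "color" (480x640x3 uint8, red, green, blue), "mtx" (3x3 intrinsics, pixels), "R" (3x3) and "t" (3): a world point X has camera coordinates R X + t. Camera axes: x right, y down, z forward; pixel columns grow to the right and rows downward; lengths in m; the calibration is good to about 2 mm. A picture is of the moment at which its call begins. There is no depth.
- arm.finish_job(): hands the job in; it is judged then, once.
Trained networks look in a picture, given as the dict that the camera call returned (one of the last four; its "shot" number tells which), for a name from the list of things; names that differ only in an ending like _2 or _b are one class to them, and where a whole thing is asked for, a point or a joint stands for the part that bears it (a point fixed in the world has none). Each returns a list of dicts, best first, with "score" (0 to 1); they miss things now and then, are a little off and sometimes report something else, mostly with a low value. They report only what shows in the picture. A call takes as long as a camera call.
- arm.look_for(picture, name): "at" ([x, y, z] in m, in world coordinates, good to about 4 mm: the middle of the surface that is visible of it).
- arm.cut_out(picture, name): "mask" (480x640 bool, what is visible of it).
The state is a dict: "clock": time; "joint_positions": joint angles; "qd": joint speeds; "effort": joint torques, N m; "tool_pos": TCP position; "tool_rot": TCP orientation; "ft_force": force on the tool from outside, world axes, zero at the start; "torque": the same for the moment, N m; "opening": finger opening in m; "finger_force": force on a finger pad.
Only numpy, scipy, OpenCV 4.12 (cv2) and the standard library are available. Lean on these libraries where they do the work, as an engineer would, in place of code of your own. Each camera call takes 0.05 s, during which the arm holds its last target. There are 200 camera calls.

### The job

Get the coffee mill ready: first roll its ribbed thumbwheel with a fingertip until the red rib lines up with the red marks, then slide the blue grounds bin by its handle between the rails under the head, all the way back to the stop, then push the orange gate tab fully to the green end of its track. Only then press the green start button right down and let it up again. Leave everything as set and do not disturb the other things on the counter.

Things in the scene. Friction and masses are not known exactly. Their poses are not given: they have to be found in the camera images.
- mill: steel coffee mill fixed to the counter, 240 long (its x) x 160 mm wide (y), flat deck 200 mm above the counter. Origin on the counter under its middle; x from its front to its back, z up. On the deck, (x, y) mm: thumbwheel (-65, 45), start button (-65, -45), gate track along y at x = -5, round hopper with lid (85, 0), 90 wide, rising 62. Solid column x = -20 to 130; bay and head in front of it
- bay (a point): on the counter in the mill's bay, at x = -60, y = 0 mm of the mill: where the bin's origin lies when home; the column's face 40 mm behind is the stop. The head overhangs the bay, x = -110 to -20, underside 102 mm up, its spout 89 mm up
- rail_mouth (a point): on the counter midway between the front ends of the straight guide rails, x = -150, y = 0 mm of the mill. The two black rails, 12 mm high, stand 72 mm apart inside, from here back to the stop; in front of here they flare outwards (about 17 mm a side) for another 35 mm
- wheel_top (a point): top of the thumbwheel's rim unpressed, 212 mm above the counter; fixed to the mill. Rubber wheel, 60 mm diameter, 16 wide, grey ribs, one wide red rib; axle along the mill's y, 30 mm below. Only its top 12 mm shows, between two 6 mm high cheeks with red marks: cannot be pinched; press on top and draw the fingertip along the mill's x. Axle sprung: gives 1 mm per 1.2 N, at most 5 mm
- wheel (a joint): angle of the thumbwheel, rad; 0 = red rib on top, level with the red marks; positive = red rib lies towards the mill's back (+x), so it is brought to 0 by moving the wheel's top towards the mill's front (-x). 30 mm of rim travel is 1 rad; it stays where it is left; stops at -1 and +1
- bin: blue open grounds bin, 80 mm long (its x), 64 wide, 70 tall, about 0.15 kg, loose on the counter, with a wooden bar handle sticking out 85 mm from the middle of its -x wall. Origin under the middle of the box. Home: its x along the mill's x, handle out of the front, +x wall on the stop, origin at point bay
- bin_grip (a point): point on the handle to grip, 105 mm from the bin's origin towards -x, 45 mm above the counter; the handle here is 14 mm wide (bin's y), 32 to 58 mm above the counter, and goes on 20 mm further to its end. With the bin home this point is 55 mm in front of the mill's head
- gate (a joint): position of the bean-gate tab, m: 0 = closed, tab at y = +20 mm of the mill; 0.040 = fully open, at the green end (towards the mill's -y). It stays where it is left; slides with about 1.2 N
- gate_tab (a point): top centre of the orange gate tab, moving with it; the tab is 14 x 14 mm and stands 24 mm above the mill's deck
- start (a joint): travel of the green start button, m: 0 = up, 0.006 = fully down; springs back; about 4 N to press right down
- start_top (a point): centre of the top of the green start button (26 mm diameter), pressed straight down
- bean_jar: amber glass jar with a wooden cap, 76 mm across, 130 mm tall; origin under its centre. Bystander
- mug: blue mug, 80 mm across plus its handle, 95 mm tall; origin under its centre. Bystander
- canister: closed steel can, 72 mm across, 110 mm tall; origin under its centre. Bystander
- milk_jug: open steel cup, 84 mm across, 100 mm tall; origin under its centre. Bystander
- sugar_bowl: white bowl, 100 mm across, 55 mm tall; origin under its centre. Bystander
- brush: small cleaning brush lying on the counter, 170 mm long along its x. Bystander
- spoon: spoon lying on the counter, 150 mm long along its x. Bystander

How it is judged:
By the outcome, as a careful person would: the job done as asked, in the order asked, and still so for the second after the job is handed in, with the robot touching nothing.
It also fails if it takes over 67 s, if anything falls off the work surface, if the arm or the gripper's body presses on something with over 40 N, if the wrist force passes 120 N, or if a joint passes its speed limit or range.

## Working session

There is one attempt and no reset: what is moved stays moved. The work goes in short steps, Python scripts to look and compute and a tool call to move; the robot and the scene stay as the last step left them, time stands still between calls to the robot, and variables do not carry over. Pictures are saved under pics/ and viewed, at most 10 in all, crops included, and the job is handed in when it is done.

Besides the shell and the picture viewer there is one more tool, called after "Request:" as name([rows], argument=value, ...), one row to a line, values as JSON. apply_moves: Moves the arm, as the interface text tells. Its arguments: {"type":"object","properties":{"motion":{"type":"array","items":{"type":"array"}},"jaw":{"type":"number"},"grip_force":{"type":"number"}},"required":["motion"]}

```bash
mkdir -p pics; ls
cat > h.py <<'E'
from station import arm
import numpy as np, cv2
def snap(n,f=None):
    p=arm.snapshot(n)
    if f: cv2.imwrite('pics/'+f,p['color'][:,:,::-1])
    return p
def proj(p,X):
    c=p['R']@np.array(X,float)+np.array(p['t']).ravel(); q=p['mtx']@c; return q[:2]/q[2]
def back(p,uv,z):
    d=p['R'].T@np.linalg.inv(p['mtx'])@np.array([uv[0],uv[1],1.]); o=-p['R'].T@np.array(p['t']).ravel()
    return o+d*(z-o[2])/d[2]
E
python3 - <<'E'
from h import *
for n in('scene','top'):
    p=snap(n,n+'1.png'); print(n,(-p['R'].T@np.array(p['t']).ravel()).round(3))
    for t in['mill','bin','bin_grip','wheel','gate_tab','start_top','bean_jar','mug','canister','milk_jug','sugar_bowl','brush','spoon']:
        print(t,[(np.round(d['at'],3).tolist(),round(d['score'],2)) for d in arm.look_for(p,t)[:2]])
print(arm.state())
E
```

```text
pics
scene [ 1.358 -0.458  1.29 ]
mill [([0.538, 0.257, 0.201], 0.84)]
bin [([0.55, 0.202, 0.221], 0.53)]
bin_grip [([0.528, -0.162, 0.041], 0.6)]
wheel [([0.786, -0.041, 0.053], 0.44), ([0.464, 0.188, 0.21], 0.37)]
gate_tab []
start_top [([0.774, 0.058, 0.103], 0.71), ([0.551, 0.199, 0.219], 0.51)]
bean_jar [([0.776, 0.058, 0.101], 0.74)]
mug [([0.788, -0.041, 0.054], 0.89)]
canister [([0.765, -0.202, 0.102], 0.94)]
milk_jug [([0.535, -0.457, 0.064], 0.6)]
sugar_bowl []
brush []
spoon [([0.725, -0.324, 0.011], 0.71)]
top [ 0.437 -0.083  1.567]
mill [([0.488, 0.263, 0.199], 0.67)]
bin [([0.523, -0.172, -0.001], 0.85)]
bin_grip [([0.518, -0.169, 0.007], 0.79)]
wheel [([0.451, 0.186, 0.21], 0.63), ([0.551, -0.471, 0.047], 0.49)]
gate_tab [([0.481, 0.256, 0.223], 0.54)]
start_top [([0.544, 0.206, 0.222], 0.54), ([0.794, -0.046, 0.034], 0.39)]
bean_jar [([0.746, 0.067, 0.13], 0.73), ([0.488, 0.266, 0.196], 0.47)]
mug [([0.791, -0.043, 0.032], 0.77)]
canister [([0.734, -0.191, 0.112], 0.7), ([0.418, -0.499, 0.024], 0.48)]
milk_jug [([0.549, -0.47, 0.042], 0.93)]
sugar_bowl [([0.42, -0.5, 0.024], 0.64), ([0.49, 0.267, 0.202], 0.36)]
brush [([0.315, 0.334, 0.023], 0.74), ([0.488, 0.265, 0.2], 0.64)]
spoon [([0.725, -0.32, 0.012], 0.62)]
{'clock': 1.4, 'joint_positions': array([-7.86180872e+01,  1.86894816e+01, -1.10336217e+01,  6.02755252e+01,
        1.50912398e-03,  8.23118312e+01]), 'qd': array([ 0.03883898,  0.00273151, -0.13460112, -0.00599442,  0.04963039,
       -0.1309717 ]), 'effort': array([ 5.21202619e-04, -4.43320155e+01,  2.62753326e+01,  1.14678733e-03,
       -1.59503088e-04, -2.04735898e-06]), 'tool_pos': array([ 0.17973072, -0.51983651,  0.25329492]), 'tool_rot': array([ 1.79998439e+02, -1.31207623e-03,  1.90700816e+01]), 'ft_force': array([0.83041692, 0.26096451, 0.37790118]), 'torque': array([ 0.0352382 ,  0.03162068, -0.05000205]), 'finger_force': 0.0, 'opening': 0.08525960954077144}
```

View pics/scene1.png

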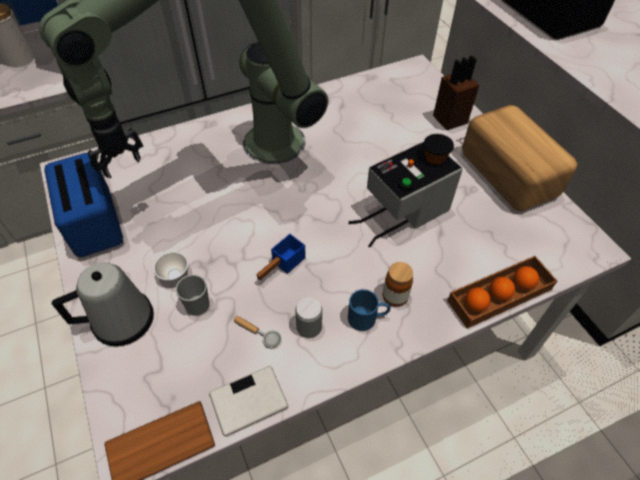

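View pics/top1.png

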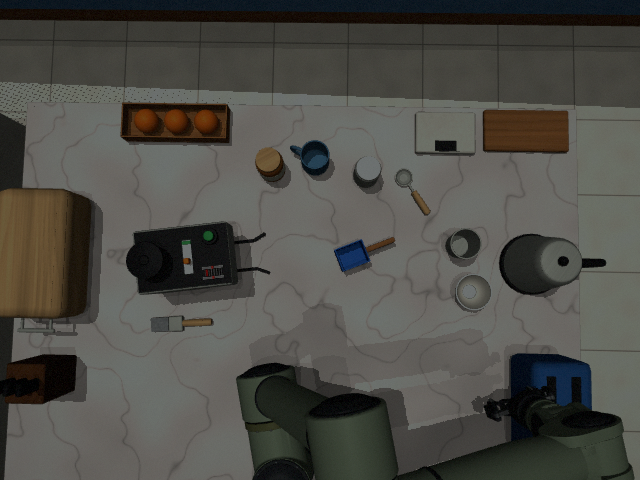

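The scene view shows the mill near (415,185), the bin at (288,252) with its handle to the lower left. In the top view the mill deck spans (135–237, 222–293), the rails end at about (268,235/272), the bin is at (352,256) and its handle runs to (394,240). Next I'll zoom in for the mill pose.

Run:
```python
from h import *
p=snap('top');s=snap('scene')
a=cv2.resize(p['color'][210:305,120:280],(800,475),interpolation=cv2.INTER_CUBIC)
a=cv2.convertScaleAbs(a,alpha=1.8,beta=10)
cv2.imwrite('pics/ztop.png',a[:,:,::-1])
b=cv2.resize(s['color'][130:245,340:470],None,fx=5,fy=5,interpolation=cv2.INTER_CUBIC)
cv2.imwrite('pics/zscene.png',b[:,:,::-1])
for n,q in(('top',p),('scene',s)):
    hsv=cv2.cvtColor(q['color'],cv2.COLOR_RGB2HSV)
    print(n,'f',q['mtx'][0,0])
    for nm in('bin','bin_grip'):
      for d in arm.cut_out(q,nm)[:1]:
        ys,xs=np.nonzero(d['mask']);print(nm,d['score'],xs.min(),xs.max(),ys.min(),ys.max())
    x0,x1,y0,y1=(120,250,210,305) if n=='top' else(360,465,140,225)
    for c,lo,hi in(('green',(40,120,60),(80,255,255)),('red',(0,150,50),(6,255,255)),('orange',(9,140,70),(22,255,255))):
        m=cv2.inRange(hsv,lo,hi)[y0:y1,x0:x1]
        k,l,st,ce=cv2.connectedComponentsWithStats(m)
        print(c,[(ce[i]+[x0,y0]).round(1).tolist()+[int(st[i,4])] for i in range(1,k) if st[i,4]>4])
```

```text
top f 552.1490139389925
bin 0.63 334 394 238 270
bin_grip 0.96 334 394 237 271
green [[207.8, 235.2, 68], [185.8, 242.1, 22]]
red [[212.0, 266.8, 5], [206.5, 272.4, 11]]
orange [[185.5, 260.5, 28]]
scene f 512.4014662437654
bin 0.57 257 305 234 279
bin_grip 0.78 257 305 234 279
green [[406.3, 181.0, 51]]
red [[391.1, 163.9, 7]]
orange [[410.8, 161.8, 31]]
```

View pics/ztop.png

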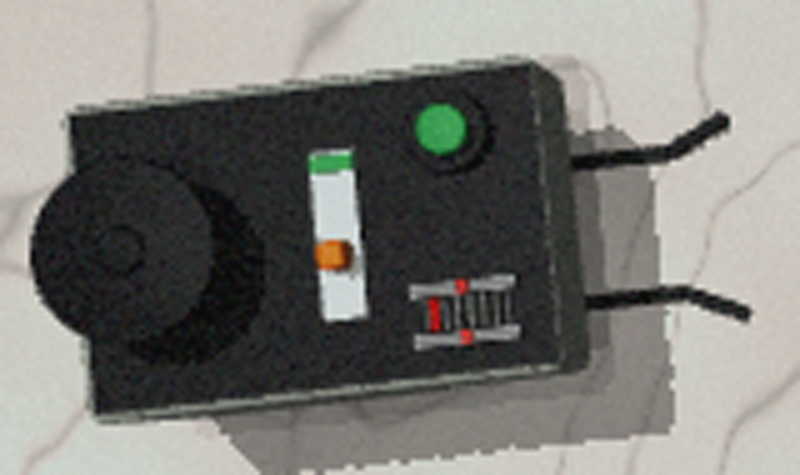

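View pics/zscene.png

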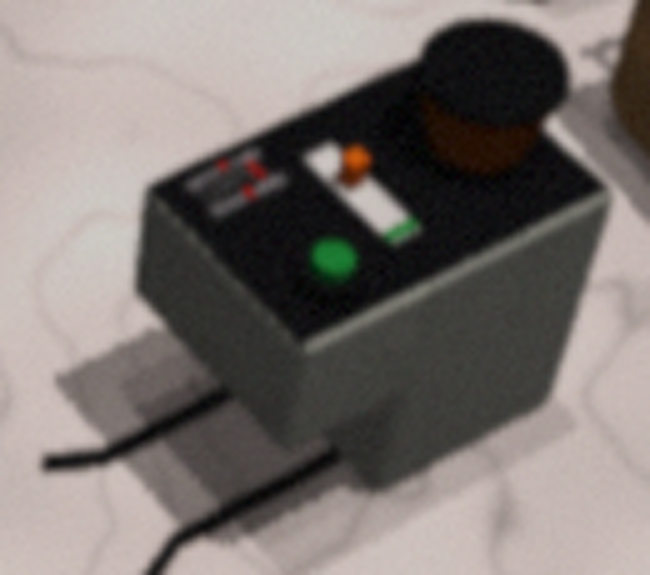

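Top crop: the red rib is at (433,315), left of (behind) the marks at (460,286) and (466,336), so the wheel angle is positive. The orange tab is at (332,255), the green end at (330,162) and the rail bends at (670,155) and (690,292). The scene crop agrees, with deck corners at (152,188), (303,345) and (605,200).

```bash
cat > fit.py <<'E'
from h import *
from scipy.optimize import least_squares, minimize
def W(q,X):
    c,s=np.cos(q[2]),np.sin(q[2]); X=np.atleast_2d(X).astype(float)
    return np.c_[q[0]+c*X[:,0]-s*X[:,1], q[1]+s*X[:,0]+c*X[:,1], X[:,2]]
def pr(p,X):
    c=X@np.array(p['R']).T+np.array(p['t']).ravel(); u=c@np.array(p['mtx']).T; return u[:,:2]/u[:,2:]
def binmask(p,q):
    h=np.array([[x,y,z] for x in(-.04,.04) for y in(-.032,.032) for z in(0,.07)])
    g=np.array([[x,y,z] for x in(-.125,-.04) for y in(-.007,.007) for z in(.032,.058)])
    m=np.zeros((1920,2560),np.uint8)
    for X in(h,g): cv2.fillConvexPoly(m,cv2.convexHull(((pr(p,W(q,X))+.5)*4).round().astype(np.int32)),1)
    return cv2.resize(m.astype(np.float32),(640,480),interpolation=cv2.INTER_AREA)
def fitbin(views,q0):
    ms=[]
    for p in views:
        d=max(arm.cut_out(p,'bin')+arm.cut_out(p,'bin_grip'),key=lambda d:d['score']); ms.append(d['mask'].astype(np.float32))
    def f(q): return sum(np.abs(binmask(p,q)-m).sum()/m.sum() for p,m in zip(views,ms))
    r=minimize(f,q0,method='Nelder-Mead',options=dict(initial_simplex=[q0,np.add(q0,[.02,0,0]),np.add(q0,[0,.02,0]),np.add(q0,[0,0,.2])],xatol=1e-4,fatol=1e-4))
    return r.x,r.fun
E
python3 - <<'E'
from fit import *
p=snap('top');s=snap('scene')
mm=1e-3
T=[((70,115),(130,-80,200)),((97,415),(130,80,200)),((460,286),(-65,34,206)),((466,336),(-65,56,206)),((670,155),(-150,-39,12)),((690,292),(-150,39,12)),((440,129),(-65,-45,212)),((332,255),(-5,20,224))]
S=[((152,188),(-110,80,200)),((303,345),(-110,-80,200)),((605,200),(130,-80,200)),((222,165),(-65,56,206)),((250,192),(-65,34,206)),((334,256),(-65,-45,212)),((357,155),(-5,20,224)),((112,452),(-150,39,12)),((188,528),(-150,-39,12))]
uT=np.array([a for a,b in T])/5.+[119.6,209.6]; XT=np.array([b for a,b in T])*mm
uS=np.array([a for a,b in S])/5.+[339.6,129.6]; XS=np.array([b for a,b in S])*mm
f=lambda q:np.r_[pr(p,W(q,XT))-uT,pr(s,W(q,XS))-uS]
r=least_squares(lambda q:f(q).ravel(),[.49,.26,1.67],loss='soft_l1')
q=r.x;print('mill',q.round(4),np.degrees(q[2]));print(f(q).round(1).tolist())
for n,v in(('top',p),('scene',s)):
  for a in np.arange(0,1.01,.1): print(n,round(a,1),pr(v,W(q,[-.065+.03*np.sin(a),.045,.182+.03*np.cos(a)])).round(2))
print('rib px',np.array([433,315])/5+[119.6,209.6],np.array([260,171])/5+[339.6,129.6])
b,c=fitbin([p,s],[.52,.17*-1+.0,1.9]);print('bin both',b.round(4),np.degrees(b[2]),c)
b2,c=fitbin([p],b);print('bin top',b2.round(4),np.degrees(b2[2]),c)
for n,X in dict(bay=(-60,0,0),mouth=(-150,0,0),wheel=(-65,45,212),start=(-65,-45,212),tab=(-5,20,224),tabopen=(-5,-20,224)).items(): print(n,W(q,np.array(X)*mm).round(4))
print('grip',W(b,[-.105,0,.045]).round(4))
print(arm.state()['clock'])
E
```

```text
mill [0.4961 0.2622 1.6903] 96.84618719622716
[[-2.0, -2.8], [-2.8, 1.1], [0.7, 0.5], [0.2, -0.6], [0.2, 0.0], [-1.4, 0.1], [1.5, 0.0], [-0.1, 3.2], [-1.7, -1.2], [0.8, 1.6], [4.5, -1.1], [1.4, 1.2], [0.2, 0.3], [0.1, 2.7], [-1.4, -1.3], [-1.2, 0.2], [-2.3, 1.4]]
top 0.0 [[212.16 271.69]]
top 0.1 [[210.96 271.82]]
top 0.2 [[209.8  271.94]]
top 0.3 [[208.69 272.06]]
top 0.4 [[207.65 272.18]]
top 0.5 [[206.67 272.3 ]]
top 0.6 [[205.78 272.42]]
top 0.7 [[204.98 272.53]]
top 0.8 [[204.27 272.63]]
top 0.9 [[203.68 272.73]]
top 1.0 [[203.19 272.82]]
scene 0.0 [[387.82 164.6 ]]
scene 0.1 [[388.63 164.27]]
scene 0.2 [[389.41 164.  ]]
scene 0.3 [[390.17 163.82]]
scene 0.4 [[390.89 163.71]]
scene 0.5 [[391.57 163.69]]
scene 0.6 [[392.2  163.75]]
scene 0.7 [[392.77 163.89]]
scene 0.8 [[393.27 164.11]]
scene 0.9 [[393.71 164.4 ]]
scene 1.0 [[394.08 164.77]]
rib px [206.2 272.6] [391.6 163.8]
bin both [ 0.515  -0.1576  1.9526] 111.87755490437856 0.20824742317199707
bin top [ 0.5157 -0.1553  1.9387] 111.0811950188236 0.0890764519572258
bay [[0.5032 0.2027 0.    ]]
mouth [[0.514  0.1133 0.    ]]
wheel [[0.4592 0.1923 0.212 ]]
start [[0.5485 0.2031 0.212 ]]
tab [[0.4768 0.2549 0.224 ]]
tabopen [[0.5166 0.2597 0.224 ]]
grip [[ 0.5541 -0.255   0.045 ]]
2.1
```

Run:
```python
from fit import *
p=snap('top');s=snap('scene')
mm=1e-3
def mk(v):
    b,f,bz,ty=v
    T=[((70,115),(b,-80,200)),((97,415),(b,80,200)),((460,286),(-65,34,206)),((466,336),(-65,56,206)),((670,155),(-150,-39,12)),((690,292),(-150,39,12)),((440,129),(-65,-45,bz)),((332,255),(-5,ty,224))]
    S=[((152,188),(f,80,200)),((303,345),(f,-80,200)),((605,200),(b,-80,200)),((222,165),(-65,56,206)),((250,192),(-65,34,206)),((334,256),(-65,-45,bz)),((357,155),(-5,ty,224)),((112,452),(-150,39,12)),((188,528),(-150,-39,12))]
    return T,S
def f(v):
    T,S=mk(v[3:]*100)
    uT=np.array([a for a,b in T])/5.+[119.6,209.6]; XT=np.array([b for a,b in T])*mm
    uS=np.array([a for a,b in S])/5.+[339.6,129.6]; XS=np.array([b for a,b in S])*mm
    return np.r_[pr(p,W(v,XT))-uT,pr(s,W(v,XS))-uS]
r=least_squares(lambda q:f(q).ravel(),[.49,.26,1.67,1.2,-1.2,2.12,.2],loss='soft_l1')
q=r.x;print('mill',q.round(4),np.degrees(q[2]));print(f(q).round(1).tolist())
b,c=fitbin([s],[.515,-.156,1.94]);print('bin scene',b.round(4),np.degrees(b[2]),c)
for n,X in dict(bay=(-60,0,0),mouth=(-150,0,0),wheel=(-65,45,212),start=(-65,-45,212),tab=(-5,20,224),tabopen=(-5,-20,224)).items(): print(n,W(q,np.array(X)*mm).round(4))
```

```text
mill [ 0.4944  0.2627  1.6996  1.2254 -1.0859  2.2181  0.1103] 97.37810339080994
[[0.5, -2.0], [0.4, 1.9], [0.6, 0.9], [0.2, -0.2], [-0.2, 0.1], [-1.4, 0.2], [0.3, 0.1], [-0.5, 0.3], [-1.5, -1.5], [1.4, 1.1], [2.4, -0.9], [1.2, 1.0], [0.1, 0.0], [0.7, -0.0], [0.3, 0.1], [-1.2, 0.1], [-2.1, 1.2]]
bin scene [ 0.5134 -0.1595  1.9869] 113.84151416578713 0.06993908435106277
bay [[0.5021 0.2031 0.    ]]
mouth [[0.5136 0.1139 0.    ]]
wheel [[0.4581 0.1924 0.212 ]]
start [[0.5473 0.204  0.212 ]]
tab [[0.4752 0.2551 0.224 ]]
tabopen [[0.5148 0.2603 0.224 ]]
```

Request:
apply_moves([
  [[0, 0, 4.5], 10],
  [[4, 10, 4.5], 20],
  [[8, 20, 4.5], 30],
  [[12, 30, 4.5], 40],
  [[14, 36, 4.5], 50],
  [[16.5, 42, 4.5], 60],
  [[18.5, 48, 4.5], 70],
  [[20.5, 53, 4.5], 78],
], jaw=0)

```text
clock: 3.3
tool_pos: [0.3387, -0.1103, 0.2987]
tool_rot: [179.9, 0.1, 97.3]
ft_force: [1.2, -0.2, -0.8]
opening: -0.0005
finger_force: 0.0
```

Run:
```python
from h import *
s=arm.state()
for k in('clock','tool_pos','tool_rot','ft_force','opening','joint_positions'):print(k,np.round(s[k],4))
```

```text
clock 3.3
tool_pos [ 0.3387 -0.1103  0.2987]
tool_rot [1.799234e+02 5.200000e-02 9.729950e+01]
ft_force [ 1.1598 -0.2454 -0.7545]
opening -0.0005
joint_positions [-2.99771e+01 -4.35880e+00 -3.11307e+01  6.31357e+01  5.00000e-03
  5.27234e+01]
```

Request:
apply_moves([
  [[0, 0, 0], 0],
  [[0, 0, 0], 0],
])

```text
clock: 3.55
tool_pos: [0.3384, -0.1119, 0.2984]
tool_rot: [180.0, 0.0, 97.1]
ft_force: [-1.0, -0.0, 0.2]
opening: 0.0002
finger_force: 0.0
```

Request:
apply_moves([
  [[3, 6, 0], 0],
  [[5, 12, 0], 0],
  [[7, 18, 0], 0],
  [[9, 24, 0], 0],
  [[11.9, 31.2, 0], 0],
  [[11.9, 31.2, 0], 0],
  [[11.9, 31.2, 0], 0],
  [[11.9, 31.2, -5], 0],
])

```text
clock: 4.55
tool_pos: [0.4602, 0.1984, 0.2507]
tool_rot: [179.6, -0.0, 96.9]
ft_force: [0.2, 0.3, -0.7]
opening: 0.0
finger_force: 0.0
```

Request:
apply_moves([
  [[0, 0, 0], 0],
])

```text
clock: 4.68
tool_pos: [0.4546, 0.1969, 0.2456]
tool_rot: [-179.6, 0.1, 96.9]
ft_force: [-0.4, -0.5, 0.6]
opening: 0.0
finger_force: 0.0
```

Run:
```python
from h import *
p=snap('scene');s=snap('top')
a=cv2.resize(p['color'][125:215,350:450],None,fx=4,fy=4,interpolation=cv2.INTER_CUBIC)
b=cv2.resize(s['color'][215:305,160:260],None,fx=4,fy=4,interpolation=cv2.INTER_CUBIC)
cv2.imwrite('pics/w1.png',cv2.convertScaleAbs(np.hstack([a,b])[:,:,::-1],alpha=1.5))
st=arm.state();print(st['tool_pos'],st['tool_rot'],st['ft_force'],st['clock'])
```

```text
[0.45727171 0.19826764 0.24913241] [-1.79966889e+02  2.26666442e-02  9.69091504e+01] [0.54096129 0.56923385 0.61286903] 4.775
```

View pics/w1.png

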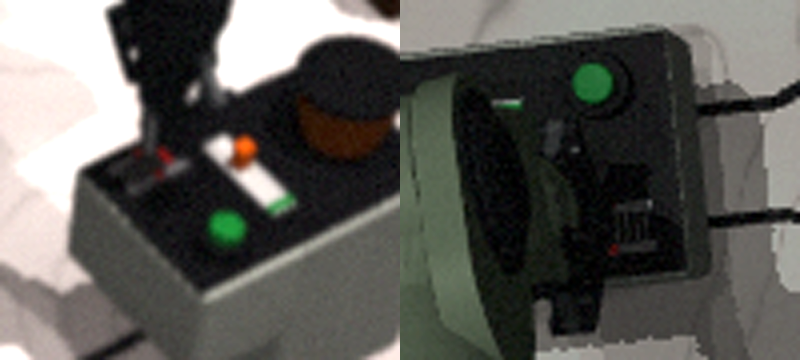

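The fingertip stands over the back part of the wheel, at scene crop (150,150), with the red rib just behind it. Now lower until it touches.

Request:
apply_moves([
  [[0, 0, -0.9], 0],
  [[0, 0, -1.3], 0],
  [[0, 0, -1.6], 0],
  [[0, 0, -1.6], 0],
])

```text
clock: 5.28
tool_pos: [0.4574, 0.1999, 0.2325]
tool_rot: [180.0, 0.0, 97.1]
ft_force: [0.6, -1.2, 1.8]
opening: 0.0002
finger_force: 0.6
```

Request:
apply_moves([
  [[0, 0, -0.15], 0],
  [[0, 0, -0.15], 0],
  [[0.05, -0.4, -0.15], 0],
  [[0.1, -0.8, -0.15], 0],
  [[0.15, -1.2, -0.15], 0],
  [[0.15, -1.2, -0.15], 0],
])

```text
clock: 6.02
tool_pos: [0.459, 0.1874, 0.2309]
tool_rot: [180.0, 0.0, 97.0]
ft_force: [0.3, -0.2, 2.9]
opening: -0.0001
finger_force: 1.5
```

Request:
apply_moves([
  [[0, 0, 1], 0],
  [[0, 0, 3], 0],
  [[0, -3, 6], 0],
  [[0, -10, 8], 0],
  [[0, -16, 8], 0],
  [[0, -16, 8], 0],
])

```text
clock: 6.78
tool_pos: [0.4586, 0.0249, 0.3114]
tool_rot: [180.0, 0.0, 96.7]
ft_force: [0.5, -0.4, -0.3]
opening: -0.0
finger_force: 0.0
```

```bash
cat > rib.py <<'E'
from fit import *
q=[.4948,.2626,np.radians(97.25)]
import sys
p=snap('top');s=snap('scene')
print(arm.state()['clock'],arm.state()['tool_pos'].round(4))
for n,v in(('top',p),('scene',s)):
    c=pr(v,W(q,[-.065,.045,.21]))[0]
    x0,y0=(c-12).astype(int)
    cr=v['color'][y0:y0+26,x0:x0+26].astype(int)
    red=np.clip(cr[...,0]-np.maximum(cr[...,1],cr[...,2])-20,0,None).astype(float)
    k,l,st,ce=cv2.connectedComponentsWithStats((red>15).astype(np.uint8))
    for i in range(1,k):
        w=red*(l==i);yy,xx=np.indices(w.shape);print(n,i,st[i,4],((w*xx).sum()/w.sum()+x0).round(2),((w*yy).sum()/w.sum()+y0).round(2))
a=cv2.resize(p['color'][250:290,185:235],None,fx=8,fy=8,interpolation=cv2.INTER_CUBIC)
b=cv2.resize(s['color'][145:185,365:415],None,fx=8,fy=8,interpolation=cv2.INTER_CUBIC)
cv2.imwrite('pics/'+sys.argv[1],cv2.convertScaleAbs(np.hstack([a,b])[:,:,::-1],alpha=1.5))
E
python3 rib.py w2.png
```

```text
6.875 [0.4585 0.0272 0.3109]
top 1 33 211.55 271.81
scene 1 27 387.42 164.84
```

View pics/w2.png

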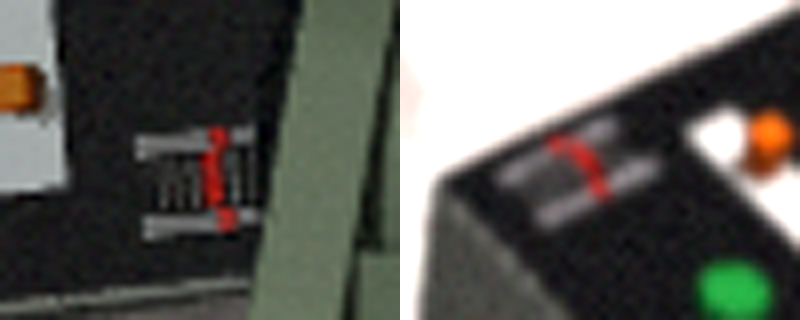

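Rib and marks are nearly in line. Top crop: the rib at (212,178) is slightly behind the marks' midpoint (223,176). Measure the remainder at sub-pixel level.

```bash
cat > rib2.py <<'E'
from fit import *
q=[.4948,.2626,np.radians(97.25)]
for n in('top','scene'):
    v=snap(n)
    img=v['color'].astype(np.float32); red=np.clip(img[...,0]-np.maximum(img[...,1],img[...,2])-10,0,None)
    # sample along mill x for various mill y at height 209
    out=[]
    xs=np.arange(-.085,-.040,.0005)
    for y in(.032,.034,.036,.041,.045,.049,.054,.056,.058):
        z=.212 if .038<y<.052 else .206
        u=pr(v,W(q,np.c_[xs,np.full_like(xs,y),np.full_like(xs,z)])).astype(np.float32)
        r=cv2.remap(red,u[None,:,0],u[None,:,1],cv2.INTER_LINEAR)[0]
        out.append((y,round(float((r*xs).sum()/max(r.sum(),1e-3))*1e3,1),int(r.max())))
    print(n,out)
E
python3 rib2.py
```

```text
top [(0.032, -64.5, 70), (0.034, -64.1, 59), (0.036, -62.3, 58), (0.041, -62.4, 76), (0.045, -62.5, 74), (0.049, -62.7, 74), (0.054, -64.1, 51), (0.056, -64.6, 73), (0.058, -64.6, 63)]
scene [(0.032, -66.4, 47), (0.034, -65.8, 58), (0.036, -65.3, 68), (0.041, -65.5, 65), (0.045, -65.0, 79), (0.049, -65.0, 77), (0.054, -60.9, 75), (0.056, -61.5, 67), (0.058, -62.4, 56)]
```

Request:
apply_moves([
  [[0, 5, 0], 0],
  [[0, 11, 0], 0],
  [[0, 16.3, -3], 0],
  [[0, 16.3, -6.5], 0],
  [[0, 16.3, -7.2], 0],
  [[0, 16.3, -7.6], 0],
  [[0, 16.3, -8], 0],
  [[0, 16.3, -8], 0],
])

```text
clock: 7.98
tool_pos: [0.4594, 0.1908, 0.2318]
tool_rot: [179.9, -0.0, 97.0]
ft_force: [-0.5, 0.0, 1.4]
opening: 0.0
finger_force: 1.0
```

Request:
apply_moves([
  [[0, 0, 0], 0],
  [[0.02, -0.1, 0], 0],
  [[0.02, -0.2, 0], 0],
  [[0.02, -0.2, 0], 0],
  [[0.02, -0.2, 0], 0],
])

```text
clock: 8.6
tool_pos: [0.4595, 0.1888, 0.231]
tool_rot: [179.9, 0.0, 97.1]
ft_force: [1.9, 0.5, 3.0]
opening: 0.0002
finger_force: 1.4
```

Request:
apply_moves([
  [[0, 0, 1], 0],
  [[0, 0, 3], 0],
  [[0, -3, 6], 0],
  [[0, -10, 8], 0],
  [[0, -18, 8], 0],
  [[0, -18, 8], 0],
])

```text
clock: 9.35
tool_pos: [0.4581, 0.0065, 0.3112]
tool_rot: [-179.9, 0.0, 96.9]
ft_force: [0.9, 0.5, 0.3]
opening: 0.0004
finger_force: 0.0
```

```bash
python3 rib2.py; python3 rib.py w3.png
```

```text
top [(0.032, -64.5, 69), (0.034, -64.1, 59), (0.036, -63.5, 63), (0.041, -64.7, 74), (0.045, -64.9, 70), (0.049, -64.7, 71), (0.054, -64.3, 59), (0.056, -64.6, 72), (0.058, -64.7, 62)]
scene [(0.032, -66.4, 47), (0.034, -65.9, 58), (0.036, -65.4, 69), (0.041, -67.7, 82), (0.045, -67.3, 94), (0.049, -67.2, 88), (0.054, -63.0, 86), (0.056, -63.2, 80), (0.058, -63.6, 75)]
9.55 [0.4584 0.0089 0.3108]
top 1 34 212.08 271.71
scene 1 27 387.07 164.96
```

View pics/w3.png

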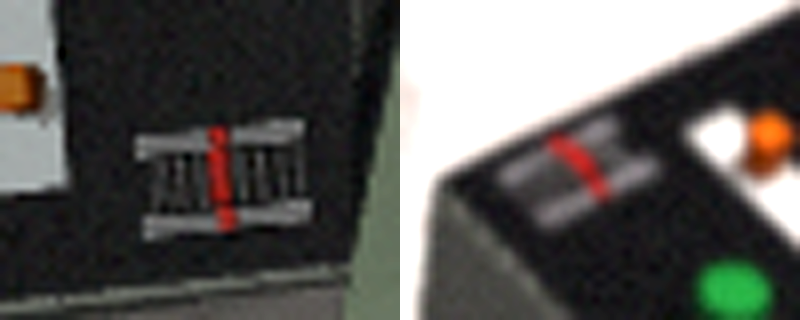

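Both views now show the rib and both marks in one straight line (top crop (222,178), scene crop (578,167)), so the wheel is set. Next, the bin handle.

Request:
apply_moves([
  [[2.2, -6, -2], 5],
  [[4.4, -12, -4], 10],
  [[6.6, -18, -6], 15],
  [[9.5, -26.4, -10], 15],
  [[9.5, -26.4, -14], 15],
  [[9.5, -26.4, -17], 15],
  [[9.5, -26.4, -17], 15],
  [[9.5, -26.4, -17], 15],
], jaw=5, grip_force=30)

```text
clock: 10.55
tool_pos: [0.5547, -0.2539, 0.1421]
tool_rot: [180.0, 0.0, 112.2]
ft_force: [-0.7, 0.5, 0.2]
opening: 0.0498
finger_force: 0.0
```

Run:
```python
from fit import *
p=snap('scene');t=snap('top')
st=arm.state();print(st['tool_pos'],st['tool_rot'],st['clock'],st['opening'])
b,c=fitbin([p],[.514,-.158,1.95]);print(b,np.degrees(b[2]),c,W(b,[-.105,0,.045]))
x,y=pr(p,W([.5147,-.157,1.955],[-.08,0,.1]))[0].astype(int)
a=cv2.resize(p['color'][y-45:y+45,x-50:x+50],None,fx=4,fy=4,interpolation=cv2.INTER_CUBIC)
x,y=pr(t,W([.5147,-.157,1.955],[-.08,0,.1]))[0].astype(int)
d=cv2.resize(t['color'][y-45:y+45,x-50:x+50],None,fx=4,fy=4,interpolation=cv2.INTER_CUBIC)
cv2.imwrite('pics/g1.png',cv2.convertScaleAbs(np.hstack([a,d])[:,:,::-1],alpha=1.5))
```

```text
[ 0.55531937 -0.25455027  0.14315052] [1.79881592e+02 1.47753174e-01 1.12164599e+02] 10.65 0.04985190739013302
[ 0.51504519 -0.1592485   1.9712249 ] 112.94286721425372 0.13486842811107635 [[ 0.55597556 -0.25594237  0.045     ]]
```

View pics/g1.png

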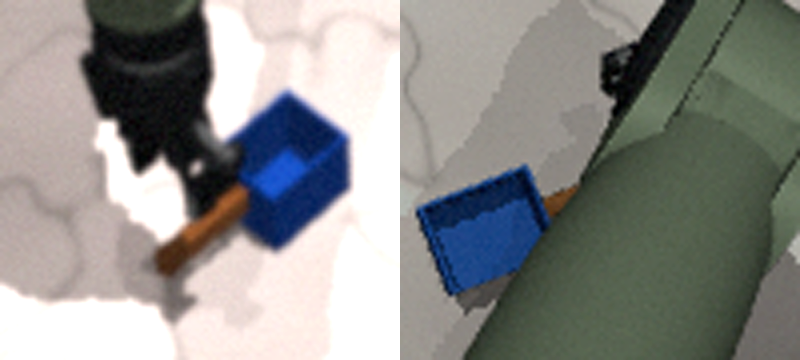

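The open fingers straddle the handle's line (scene crop around (190,170)), with the bin undisturbed. Lower and grip.

Request:
apply_moves([
  [[0, -0.1, -4], 0],
  [[0, -0.1, -7], 0],
  [[0, -0.1, -9.3], 0],
  [[0, -0.1, -9.3], 0],
])

```text
clock: 11.25
tool_pos: [0.5531, -0.2553, 0.0472]
tool_rot: [-179.9, -0.1, 112.1]
ft_force: [0.8, 0.3, -0.4]
opening: 0.0502
finger_force: 0.0
```

Request:
apply_moves([
  [[0, 0, 0], 0],
  [[0, 0, 0], 0],
  [[0, 0, 0], 0],
  [[0, 0, 0], 0],
  [[0, 0, 0], 0],
  [[0, 0, 0], 0],
], jaw=0.6)

```text
clock: 12.0
tool_pos: [0.555, -0.2569, 0.049]
tool_rot: [179.9, 0.1, 112.1]
ft_force: [-0.1, -1.1, 6.4]
opening: 0.0136
finger_force: 30.0
```

Run:
```python
from fit import *
p=snap('scene')
st=arm.state();print(st['tool_pos'],st['tool_rot'],st['clock'],st['opening'],st['ft_force'])
b,c=fitbin([p],[.514,-.158,1.95]);print(b,np.degrees(b[2]),c,W(b,[-.105,0,.045]))
```

```text
[ 0.55493929 -0.25691102  0.04900394] [1.79915199e+02 1.31047361e-01 1.12066917e+02] 12.05 0.013523267873271218 [-0.4629994  -0.48267929  6.11547556]
[ 0.51582395 -0.15931216  1.99103515] 114.077911171507 0.21625256538391113 [[ 0.55866169 -0.25517627  0.045     ]]
```

Request:
apply_moves([
  [[0, 0, 0.1], 0],
  [[-0.1, 1.5, 0.1], -2],
  [[-0.4, 4.5, 0.1], -5],
  [[-0.7, 7.5, 0.1], -8],
  [[-1, 10.5, 0.1], -11],
  [[-1.2, 13.5, 0.1], -14.8],
  [[-1.4, 15.7, 0.1], -14.8],
  [[-1.4, 15.7, 0.1], -14.8],
])

```text
clock: 13.15
tool_pos: [0.5396, -0.0971, 0.0488]
tool_rot: [-180.0, -0.1, 97.5]
ft_force: [0.6, 2.6, 2.7]
opening: 0.0131
finger_force: 29.6
```

```bash
cat > chk.py <<'E'
from fit import *
import sys
q=[.4948,.2626,np.radians(97.25)]
t=snap('top');p=snap('scene')
st=arm.state();print(st['tool_pos'].round(4),st['tool_rot'].round(2),st['clock'],st['opening'],st['ft_force'].round(2))
def inm(b):
    d=np.array(b[:2])-q[:2];c,s=np.cos(q[2]),np.sin(q[2]);return (c*d[0]+s*d[1])*1e3,(-s*d[0]+c*d[1])*1e3
g=inm(st['tool_pos']);print('tcp in mill',g)
b0=[st['tool_pos'][0]+.105*np.cos(q[2]),st['tool_pos'][1]+.105*np.sin(q[2]),q[2]]
for v in(t,p):
  try:
    b,c=fitbin([v],b0);print(b.round(4),np.degrees(b[2]),c,'mill',np.round(inm(b),1))
  except Exception as e: print(e)
if len(sys.argv)>1:
    a=[]
    for v in(t,p):
        x,y=pr(v,W(b0,[.06,0,.05]))[0].astype(int)
        a.append(cv2.resize(v['color'][y-45:y+45,x-50:x+50],None,fx=4,fy=4,interpolation=cv2.INTER_CUBIC))
    cv2.imwrite('pics/'+sys.argv[1],cv2.convertScaleAbs(np.hstack(a)[:,:,::-1],alpha=1.5))
E
python3 chk.py m1.png
```

```text
[ 0.5396 -0.0984  0.0486] [-1.7998e+02 -1.2000e-01  9.7340e+01] 13.25 0.013394661771097553 [-0.61  3.72  3.21]
tcp in mill (np.float64(-363.7320144130566), np.float64(1.1226428743391428))
[0.5292 0.0125 1.7713] 101.48533374794587 0.5500206351280212 mill [-252.4   -2.5]
[0.5269 0.0071 1.7173] 98.3924176296203 0.18344846367835999 mill [-257.5    0.4]
```

View pics/m1.png

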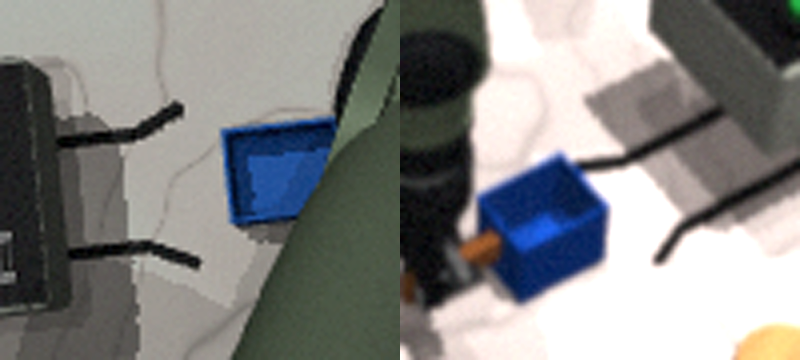

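The bin is aligned and centred on the rail midline: top crop, its front edge mid is about (227,180) and the rail midline extends to (227,181). Slide in.

Request:
apply_moves([
  [[-0.2, 1.8, 0], 0],
  [[-0.4, 3.7, 0], 0],
  [[-0.65, 5.5, 0], 0],
  [[-0.85, 7.3, 0], 0],
  [[-1.1, 9.2, 0], 0],
  [[-1.1, 9.2, 0], 0],
])

```text
clock: 14.2
tool_pos: [0.528, -0.0044, 0.0485]
tool_rot: [-180.0, -0.2, 97.4]
ft_force: [-0.4, 2.3, 2.0]
opening: 0.0137
finger_force: 29.5
```

```bash
python3 chk.py
```

```text
[ 0.5282 -0.0057  0.0485] [-1.7995e+02 -1.4000e-01  9.7350e+01] 14.3 0.013551963886706386 [-0.41  2.92  2.44]
tcp in mill (np.float64(-270.3743491080861), np.float64(0.6962979645493972))
[0.515  0.1185 1.6973] 97.25 1.5557918548583984 mill [-145.5   -1.8]
[0.5151 0.1005 1.721 ] 98.60414263746446 0.19722069799900055 mill [-163.3    0.3]
```

Request:
apply_moves([
  [[-0.25, 1.8, 0], 0],
  [[-0.5, 3.7, 0], 0],
  [[-0.7, 5.5, 0], 0],
  [[-0.95, 7.3, 0], 0],
  [[-1.15, 9, 0], 0],
  [[-1.2, 9.5, 0], 0],
  [[-1.2, 9.5, 0], 0],
])

```text
clock: 15.38
tool_pos: [0.5165, 0.0892, 0.0486]
tool_rot: [-180.0, -0.1, 97.3]
ft_force: [0.0, 1.0, 2.7]
opening: 0.0136
finger_force: 29.5
```

Request:
apply_moves([
  [[-0.05, 0.3, 0], 0],
  [[-0.08, 0.6, 0], 0],
  [[-0.12, 0.9, 0], 0],
  [[-0.12, 0.9, 0], 0],
])

```text
clock: 15.88
tool_pos: [0.516, 0.0965, 0.0488]
tool_rot: [180.0, 0.0, 97.2]
ft_force: [0.4, -3.2, 4.9]
opening: 0.0137
finger_force: 29.8
```

Request:
apply_moves([
  [[-0.03, 0.2, 0], 0],
  [[-0.05, 0.4, 0], 0],
  [[-0.05, 0.4, 0], 0],
])

```text
clock: 16.25
tool_pos: [0.5164, 0.0971, 0.0493]
tool_rot: [179.9, 0.5, 97.2]
ft_force: [1.8, -14.8, 6.4]
opening: 0.0135
finger_force: 30.5
```

```bash
python3 chk.py
```

```text
[0.5164 0.0971 0.0493] [179.95   0.52  97.17] 16.35 0.013739001450556272 [  0.49 -15.67   6.87]
tcp in mill (np.float64(-166.91796593198168), np.float64(-0.572647647487396))
[0.5219 0.4032 0.2244] 12.8593805270359 0.7467697262763977 mill [136.1 -44.6]
[0.4996 0.1895 2.4903] 142.68087437437157 1.6845885515213013 mill [-73.1   4.5]
```

Request:
apply_moves([
  [[0.03, -0.25, 0], 0],
  [[0.03, -0.25, 0], 0],
])

```text
clock: 16.8
tool_pos: [0.5164, 0.0969, 0.0492]
tool_rot: [179.9, 0.2, 97.2]
ft_force: [2.3, -7.6, 5.5]
opening: 0.014
finger_force: 30.1
```

Request:
apply_moves([
  [[0, 0, 0], 0],
  [[0, 0, 0], 0],
  [[0, 0, 0], 0],
  [[0, 0, 0], 0],
], jaw=4)

```text
clock: 17.3
tool_pos: [0.5152, 0.0987, 0.0486]
tool_rot: [-180.0, -0.0, 97.3]
ft_force: [-0.3, 0.4, 0.0]
opening: 0.0399
finger_force: 0.0
```

Request:
apply_moves([
  [[0, 0, 2], 0],
  [[0, 0, 5], 0],
  [[0.2, -2, 10], 0],
  [[0.4, -5, 15], 0],
  [[0.6, -8, 20], 0],
  [[1, -10, 25], 0],
  [[1, -10, 25], 0],
  [[1, -10, 25], 0],
])

```text
clock: 18.3
tool_pos: [0.5251, -0.0014, 0.2983]
tool_rot: [-180.0, -0.0, 97.3]
ft_force: [-0.7, 0.2, 0.7]
opening: 0.0398
finger_force: 0.0
```

```bash
cat > binhome.py <<'E'
from fit import *
q=[.4948,.2626,np.radians(97.25)]
print(arm.state()['tool_pos'],arm.state()['clock'])
for n in('top','scene'):
    v=snap(n); img=cv2.convertScaleAbs(v['color'],alpha=1.3)
    # brown handle: end location along handle axis
    hsv=cv2.cvtColor(v['color'],cv2.COLOR_RGB2HSV).astype(np.float32)
    xs=np.arange(-.21,-.12,.001)
    for y in(-.004,0,.004):
        u=pr(v,W(q,np.c_[xs,np.full_like(xs,y),np.full_like(xs,.058)])).astype(np.float32)
        r=cv2.remap(hsv[...,1],u[None,:,0],u[None,:,1],cv2.INTER_LINEAR)[0]
        i=np.nonzero(r>110)[0]; print(n,y,'end x',(xs[i[0]]*1e3).round(1) if len(i) else None)
    ys=np.arange(-.03,.031,.0005)
    for x in(-.175,-.16,-.15):
        u=pr(v,W(q,np.c_[np.full_like(ys,x),ys,np.full_like(ys,.058)])).astype(np.float32)
        r=cv2.remap(hsv[...,1],u[None,:,0],u[None,:,1],cv2.INTER_LINEAR)[0]
        i=np.nonzero(r>110)[0]; print(n,x,'y range',(ys[i[[0,-1]]]*1e3) if len(i) else None)
b=[q[0]+.5*0,0,0]
a=[]
for n in('top','scene'):
    v=snap(n); x,y=pr(v,W(q,[-.14,0,.05]))[0].astype(int)
    a.append(cv2.resize(v['color'][y-45:y+45,x-50:x+50],None,fx=4,fy=4,interpolation=cv2.INTER_CUBIC))
cv2.imwrite('pics/home.png',cv2.convertScaleAbs(np.hstack(a)[:,:,::-1],alpha=1.5))
E
python3 binhome.py
```

```text
[ 0.52512693 -0.00141553  0.29826339] 18.3
top -0.004 end x None
top 0 end x None
top 0.004 end x None
top -0.175 y range None
top -0.16 y range None
top -0.15 y range None
scene -0.004 end x -188.0
scene 0 end x -186.0
scene 0.004 end x -184.0
scene -0.175 y range [-18.   8.]
scene -0.16 y range [-18.5   8.5]
scene -0.15 y range [-18.    9.5]
```

View pics/home.png

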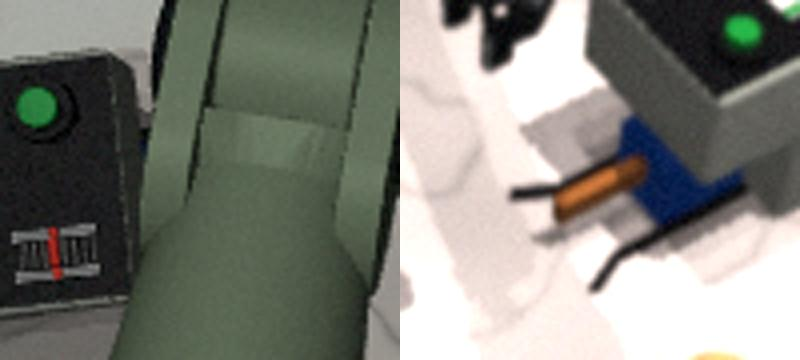

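The scene crop shows the bin seated under the head, with its handle straight out between the rails from (645,170) to (560,210) and its end measured at about -186 mm, which matches home. The rib is still on the marks in the top crop at (55,255). Next, the gate.

Request:
apply_moves([
  [[-1.8, 6, 0], 0],
  [[-3.6, 12, 0], 0],
  [[-5.4, 18, 0], 0],
  [[-7.4, 25.3, 0], 0],
  [[-7.4, 25.3, 0], 0],
  [[-7.4, 25.3, -3], 0],
  [[-7.4, 25.3, -5], 0],
  [[-7.4, 25.3, -5], 0],
], jaw=0)

```text
clock: 19.5
tool_pos: [0.4503, 0.2504, 0.2468]
tool_rot: [-179.8, 0.1, 97.2]
ft_force: [-0.0, -0.1, 0.1]
opening: -0.0001
finger_force: 0.0
```

Request:
apply_moves([
  [[0, 0, -0.8], 0],
  [[0, 0, -1.7], 0],
  [[0, 0, -1.7], 0],
])

```text
clock: 19.88
tool_pos: [0.4513, 0.2511, 0.2313]
tool_rot: [-179.9, 0.0, 97.3]
ft_force: [-0.5, -0.6, 0.8]
opening: 0.0002
finger_force: 0.0
```

Request:
apply_moves([
  [[0.7, 0.1, 0], 0],
  [[1.4, 0.2, 0], 0],
  [[2.1, 0.3, 0], 0],
  [[2.8, 0.37, 0], 0],
  [[3.4, 0.45, 0], 0],
  [[3.9, 0.5, 0], 0],
  [[3.9, 0.5, 0], 0],
])

```text
clock: 20.75
tool_pos: [0.4911, 0.2564, 0.2317]
tool_rot: [180.0, 0.0, 97.3]
ft_force: [-0.0, -0.4, 0.3]
opening: 0.0002
finger_force: 0.0
```

Request:
apply_moves([
  [[0.3, 0.04, 0], 0],
  [[0.5, 0.06, 0], 0],
  [[0.7, 0.08, 0], 0],
  [[0.7, 0.08, 0], 0],
])

```text
clock: 21.25
tool_pos: [0.4937, 0.2567, 0.2315]
tool_rot: [-179.6, 0.0, 97.3]
ft_force: [-11.9, -1.8, 7.3]
opening: 0.0001
finger_force: 6.2
```

Request:
apply_moves([
  [[-1.5, -0.2, 0], 0],
  [[-1.5, -0.2, 3], 0],
  [[-1.5, -0.2, 7], 0],
  [[-1.5, -8, 8], 0],
  [[-1.5, -16, 8], 0],
  [[-1.5, -25, 8], 0],
  [[-1.5, -25, 8], 0],
  [[-1.5, -25, 8], 0],
])

```text
clock: 22.25
tool_pos: [0.4829, 0.0033, 0.3121]
tool_rot: [179.9, 0.1, 96.9]
ft_force: [-0.3, 0.9, 0.6]
opening: 0.0
finger_force: 0.0
```

```bash
cat > gate.py <<'E'
from fit import *
q=[.4948,.2626,np.radians(97.25)]
st=arm.state();print(st['tool_pos'].round(4),st['clock'],st['ft_force'].round(1))
for n in('top','scene'):
    v=snap(n);hsv=cv2.cvtColor(v['color'],cv2.COLOR_RGB2HSV)
    c=pr(v,W(q,[-.03,0,.21]))[0].astype(int);x0,y0=c-35
    for nm,lo,hi in(('or',(9,140,60),(22,255,255)),('gr',(40,120,60),(80,255,255))):
        k,l,s,ce=cv2.connectedComponentsWithStats(cv2.inRange(hsv,lo,hi)[y0:y0+70,x0:x0+70])
        print(n,nm,[(ce[i]+[x0,y0]).round(1).tolist()+[int(s[i,4])] for i in range(1,k) if s[i,4]>4])
    print(' pred tab -20',pr(v,W(q,[-.005,-.02,.22])).round(1),'tab 11',pr(v,W(q,[-.005,.011,.22])).round(1),'btn z .222/.212',pr(v,W(q,[[-.065,-.045,.222],[-.065,-.045,.212]])).round(1).tolist())
E
python3 gate.py; python3 rib2.py
```

```text
[0.4829 0.0033 0.3121] 22.25 [-0.3  0.9  0.6]
top or [[184.3, 248.0, 26]]
top gr [[207.7, 235.2, 70], [185.8, 242.1, 22]]
 pred tab -20 [[184.8 248.2]] tab 11 [[185.9 260.7]] btn z .222/.212 [[208.0, 235.4], [208.8, 235.8]]
scene or [[417.4, 168.2, 33]]
scene gr [[421.2, 174.8, 6], [406.3, 181.0, 50]]
 pred tab -20 [[417.8 168.1]] tab 11 [[411.2 161.8]] btn z .222/.212 [[407.1, 180.8], [406.6, 183.2]]
top [(0.032, -64.5, 68), (0.034, -64.2, 59), (0.036, -63.6, 62), (0.041, -64.7, 73), (0.045, -64.8, 70), (0.049, -64.7, 72), (0.054, -64.3, 58), (0.056, -64.6, 72), (0.058, -64.7, 63)]
scene [(0.032, -66.4, 48), (0.034, -65.9, 59), (0.036, -65.5, 69), (0.041, -67.6, 81), (0.045, -67.2, 92), (0.049, -67.2, 91), (0.054, -63.1, 89), (0.056, -63.2, 82), (0.058, -63.5, 76)]
```

Request:
apply_moves([
  [[2, 5, 0], 0],
  [[4, 10, 0], 0],
  [[6, 16, 0], 0],
  [[6.4, 20, 0], 0],
  [[6.4, 20, -3], 0],
  [[6.4, 20, -5], 0],
  [[6.4, 20, -5.8], 0],
  [[6.4, 20, -5.8], 0],
])

```text
clock: 23.45
tool_pos: [0.546, 0.2082, 0.2536]
tool_rot: [-180.0, 0.0, 97.4]
ft_force: [-0.0, 0.4, 0.3]
opening: 0.0
finger_force: 0.0
```

Request:
apply_moves([
  [[0, 0, -0.3], 0],
  [[0, 0, -0.6], 0],
  [[0, 0, -0.9], 0],
  [[0, 0, -1.1], 0],
  [[0, 0, -1.1], 0],
])

```text
clock: 24.08
tool_pos: [0.5467, 0.2071, 0.2429]
tool_rot: [180.0, 0.0, 97.3]
ft_force: [-0.6, -0.7, 1.3]
opening: -0.0003
finger_force: 0.8
```

Request:
apply_moves([
  [[0, 0, -0.2], 0],
  [[0, 0, -0.4], 0],
  [[0, 0, -0.6], 0],
  [[0, 0, -0.8], 0],
  [[0, 0, -0.8], 0],
])

```text
clock: 24.7
tool_pos: [0.5467, 0.2072, 0.2377]
tool_rot: [179.8, 0.0, 97.3]
ft_force: [-6.7, -2.6, 18.6]
opening: -0.0
finger_force: 9.6
```

Request:
apply_moves([
  [[0, 0, 1], 0],
  [[0, 0, 3], 0],
  [[0, 0, 7], 0],
  [[0, -8, 8], 0],
  [[-2, -16, 8], 0],
  [[-4, -22, 8], 0],
  [[-6, -25, 8], 0],
  [[-6, -25, 8], 0],
])

```text
clock: 25.7
tool_pos: [0.4851, -0.0454, 0.3145]
tool_rot: [-180.0, -0.0, 97.0]
ft_force: [-0.0, 0.1, 0.1]
opening: 0.0001
finger_force: 0.0
```

```bash
python3 gate.py; python3 rib2.py; python3 binhome.py | grep scene
python3 - <<'E'
from h import *
for n in('scene','top'):
    p=snap(n)
    for t in['bean_jar','mug','canister','milk_jug','sugar_bowl','brush','spoon']:
        print(n,t,[(np.round(d['at'],3).tolist()) for d in arm.look_for(p,t)[:1]])
E
```

```text
[ 0.4851 -0.0454  0.3145] 25.7 [-0.   0.1  0.1]
top or [[184.3, 248.0, 26]]
top gr [[207.8, 235.3, 70], [185.8, 242.1, 22]]
 pred tab -20 [[184.8 248.2]] tab 11 [[185.9 260.7]] btn z .222/.212 [[208.0, 235.4], [208.8, 235.8]]
scene or [[417.2, 168.3, 35]]
scene gr [[406.3, 181.0, 50]]
 pred tab -20 [[417.8 168.1]] tab 11 [[411.2 161.8]] btn z .222/.212 [[407.1, 180.8], [406.6, 183.2]]
top [(0.032, -64.5, 70), (0.034, -64.2, 61), (0.036, -63.6, 62), (0.041, -64.7, 72), (0.045, -64.8, 71), (0.049, -64.7, 71), (0.054, -64.3, 58), (0.056, -64.6, 73), (0.058, -64.6, 63)]
scene [(0.032, -66.4, 48), (0.034, -65.9, 58), (0.036, -65.5, 69), (0.041, -67.6, 81), (0.045, -67.1, 92), (0.049, -67.1, 92), (0.054, -63.0, 90), (0.056, -63.2, 82), (0.058, -63.5, 76)]
scene -0.004 end x -189.0
scene 0 end x -186.0
scene 0.004 end x -185.0
scene -0.175 y range [-18.   8.]
scene -0.16 y range [-18.5   8.5]
scene -0.15 y range [-18.    8.5]
scene bean_jar [[0.774, 0.057, 0.101]]
scene mug [[0.722, -0.322, 0.012]]
scene canister [[0.764, -0.199, 0.105]]
scene milk_jug [[0.536, -0.455, 0.063]]
scene sugar_bowl [[0.399, -0.491, 0.029]]
scene brush []
scene spoon [[0.723, -0.32, 0.012]]
top bean_jar [[0.746, 0.067, 0.13]]
top mug [[0.794, -0.045, 0.032]]
top canister [[0.737, -0.193, 0.114]]
top milk_jug [[0.552, -0.47, 0.046]]
top sugar_bowl [[0.42, -0.496, 0.025]]
top brush [[0.314, 0.334, 0.021]]
top spoon []
```

Everything reads as set: the wheel, bin and gate are in place, the button is back up, and the other things haven't moved. Handing in.

```bash
python3 -c "
from station import arm
print(arm.finish_job())"
```

```text
the job is handed in; nothing more can be done
None
```

The coffee mill job is done and handed in, in the order asked: red rib lined up with the marks, bin home against the stop, gate tab at the green end, and the start button pressed right down and back up. The last camera check showed all of it still set and the other things where they started; no verdict came back on handing in.

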